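Unstack the labware into its fitted trays

ROBOT

A 7-joint arm with a two-finger parallel gripper is mounted at the origin on the work surface. World frame = base frame: x ahead of the robot, y to its left, z up, the work surface at z = 0. Lengths are in m, angles in rad, forces in N, time in s.
With the tool pointing down it reaches from about 0.425 to 0.975 m from the base axis. Payload 16.7 kg.
Tool frame: the origin (TCP) lies on the centre line of the jaws, within the pads' length; the fingertips stand 11 mm ahead of it and the grasp point (between the pads) lies 8 mm behind it; z points along the fingers, y is the direction in which the jaws open and shut (so a half turn about z gives the same grasp; the last joint's range is limited). The gripper opens to 85 mm and grips with 20 to 120 N. Pads are 22 mm wide; open, the fingers measure 114 mm over their backs; the gripper's body (76 mm by 85 mm) begins 54 mm behind the grasp point. The pads swing forward as they close: fully open they stand 13 mm farther back than shut.
Start: joints at [-1.494, 0.426, 0.074, 1.606, -0.034, 1.111, -0.067], TCP at [0.152, 0.658, 0.242] pointing down, gripper open.
Joint ranges: [-2.85, 2.85], [-0.5, 2.14], [-1.23, 1.37], [0.21, 2.46], [-1.02, 4.16], [0.16, 2.05], [-2.73, 2.73]. Speed limits (rad/s): [1.89, 1.89, 2.39, 2.39, 3.01, 3.01, 3.01].

INTERFACE

Orientations are given as a 3x3 rotation matrix whose columns are the frame's x, y, z axes.
In Python, from bench import robot gives the robot as it stands.
- The arm moves only by the shell command python3 -m jog 'ROWS' [OPENING] [FORCE]. ROWS is text: rows parted by semicolons, each of 6 numbers parted by spaces: the shift along the tool's x, y, z in cm, then the turn, a rotation vector about the tool's x, y, z in rad. In form: dx dy dz ax ay az; .... A call has 1 to 10 rows; each row is the pose to reach, as a shift and turn from the pose commanded when the call began, along the tool's axes at that moment; what a row does not reach only later rows make up. A row lasts 1/10 s, in which the tool goes at most 50 mm and 8.59 degrees, less where a joint would pass 70% of its speed; a pose out of reach is approached as far as the arm can. A call with a gripper value outside its range is refused whole. OPENING is the closure, from 0 (fully open) to 1 (shut), set as the call begins (- or left out, the last holds). The fingers move at their own pace and stop on an object; FORCE is the grip in N (left out, the last holds). Time passes only in rows, so rows that repeat a pose let the fingers close. It gives the time, the measured TCP pose, the force and the opening at its end, in the units of the state.
- robot.read_state(): the state, without advancing time (a new reading comes with each control period).
- robot.snapshot(name): name is "side" or "top"; returns the picture (420x560x3 uint8, red, green, blue); there is no depth.
- robot.calibration(name): a dict with "fx", "fy", "cx", "cy" (pixels), "k1" (the pictures are not rectified: a ray, as slopes to the right and down, at radius r is drawn at 1 + k1 r^2 times it, then the intrinsics apply), "R" (3x3) and "t" (3): a world point X has camera coordinates R X + t. Camera axes: x right, y down, z forward; pixel columns grow to the right and rows downward; lengths in m; the calibration is good to about 2 mm. A picture is of the moment at which its call begins. calibration takes no time and is no camera call.
- robot.close_job(): hands the job in, once; it reports no verdict.
The state is a dict: "time_s": time; "joint_pos": joint angles; "qd": joint speeds; "joint_torque": joint torques, N m; "eef_pos": TCP position; "orientation": TCP orientation; "wrist_force": force on the tool from outside, world axes, zero at the start; "ft_torque": the same for the moment, N m; "gripper_width": opening from 0.0 (shut) to 1.0 (fully open).
Only numpy, scipy, OpenCV 4.12 (cv2) and the standard library are available. Lean on these libraries where they do the work, as an engineer would, in place of code of your own. Each camera call takes 0.05 s, during which the arm holds its last target. There are 200 camera calls.

TASK

Take the stack of labware apart and set each piece upright and flat on the floor of the white tray that fits its shape: the grey slide box in the longest tray, the tube rack in the shorter oblong one, the metal cuvette block in the square one and the jar in the round one. Set the pieces down without dropping or tipping any of them, leave the glass beaker standing where it is, and let go of everything at the end.

Things in the scene. Friction and masses are not known exactly. Their poses are not given: they have to be found in the camera images.
- slide_box: Bottom of the stack: grey lidded slide box, a closed block 56 (x) x 150 (y) x 40 mm high, with a dark seam and two paper labels on top, about 0.3 kg. Origin: centre of its underside; own y is its long axis, z up. Lies flat; lift it by its 56 mm width.
- tube_rack: Empty white tube rack with two rows of six dark hole marks, a closed block 56 (x) x 124 (y) x 44 mm high, about 0.25 kg. Lies across the top of the slide box (long axes roughly at right angles). Origin: centre of its underside; own y is its long axis, z up. Lift it by its 56 mm width.
- cuvette_block: Small aluminium cuvette block, 40 x 40 mm square and 40 mm high, four dark hole marks on top, about 0.14 kg. Stands on one end of the tube rack, 33 mm from the rack's middle, sides roughly parallel to the rack's. Origin: centre of its underside, z up, x and y square to its sides.
- jar: Round amber jar with a white screw lid, 42 mm diameter over its whole height of 52 mm, about 0.11 kg. Stands on the other end of the tube rack. Origin: centre of its underside, z up along its axis.
- tray_box: Longest tray, for the slide box: white plastic, fixed to the bench, does not move; origin: centre of its underside (bench height z = 0), z up. Floor 3 mm above the origin, rim 4 mm thick with its top 9 mm above the origin; inside 70 (x) x 164 (y) mm, 7 mm clearance on each side of the box. Own y is its long axis.
- tray_rack: Shorter oblong tray, for the tube rack: white plastic, fixed to the bench, does not move; origin: centre of its underside (bench height z = 0), z up. Floor 3 mm above the origin, rim 4 mm thick with its top 9 mm above the origin; inside 70 (x) x 138 (y) mm, 7 mm clearance on each side of the rack. Own y is its long axis.
- tray_block: Small square tray, for the cuvette block: white plastic, fixed to the bench, does not move; origin: centre of its underside (bench height z = 0), z up. Floor 3 mm above the origin, rim 4 mm thick with its top 9 mm above the origin; inside 54 x 54 mm, 7 mm clearance on each side of the block; x and y square to its sides.
- tray_jar: Small round tray, for the jar: white plastic, fixed to the bench, does not move; origin: centre of its underside (bench height z = 0), z up. Floor 3 mm above the origin, rim 4 mm thick with its top 9 mm above the origin; inside 56 mm diameter, 7 mm clearance all round the jar.
- beaker: Open glass beaker, 60 mm rim diameter, 75 mm high, standing on a sheet of paper next to a pen; a bystander, to be left alone. Origin: centre of its underside, z up.
Not all that is in view belongs to the job. Leave any pink look-alike of the cuvette_block alone. What is shaped like the slide_box but yellow is not meant.

How it is judged:
By the outcome, as a careful person would: the job done as asked, in the order asked, and still so for the second after the job is handed in, with the robot touching nothing.
It also fails if it takes over 120 s, if anything falls off the work surface, if the arm or the gripper's body presses on something with over 40 N, if the wrist force passes 120 N, or if a joint passes its speed limit or range.

## Working session

There is one attempt and no reset: what is moved stays moved. The work goes in short steps, Python scripts to look and compute and a shell command to move; the robot and the scene stay as the last step left them, time stands still between calls to the robot, and variables do not carry over. Pictures are saved under pics/ and viewed, about 12 in all and at most 16, crops included, and the job is handed in when it is done.

```bash
mkdir -p pics; ls; python3 - <<'E'
from bench import robot
import cv2, numpy as np
np.set_printoptions(precision=4,suppress=True)
for n in("side","top"):
    im=robot.snapshot(n); cv2.imwrite(f"pics/{n}0.png",im[:,:,::-1]); print(n,robot.calibration(n))
s=robot.read_state(); print(s)
E
```

```text
pics
side {'fx': 530.4677820928499, 'fy': 530.4677820928499, 'cx': 273.49363404537513, 'cy': 211.6481856517503, 'k1': -0.133259935980792, 'R': array([[ 0.9494, -0.3138,  0.0143],
       [-0.1743, -0.5641, -0.8071],
       [ 0.2614,  0.7637, -0.5903]]), 't': array([-0.4903,  0.1119,  1.3916])}
top {'fx': 473.14984229696995, 'fy': 473.14984229696995, 'cx': 274.34566903342574, 'cy': 213.7994248316108, 'k1': -0.06835436158030958, 'R': array([[-0.0291, -0.9995, -0.0125],
       [-0.9921,  0.0304, -0.1221],
       [ 0.1224,  0.0088, -0.9924]]), 't': array([-0.0407,  0.5002,  1.0265])}
{'time_s': 0.1, 'joint_pos': array([-1.4935,  0.4267,  0.0738,  1.6066, -0.0341,  1.1108, -0.0671]), 'qd': array([-0.001 , -0.0017, -0.0009, -0.0025,  0.0005, -0.0008,  0.0007]), 'joint_torque': array([  0.0094, -95.1523,   3.7723, -46.4403,   0.0197,   0.0065,
         0.    ]), 'eef_pos': array([0.1517, 0.6573, 0.2417]), 'orientation': array([[-0.9744,  0.2249, -0.0002],
       [ 0.2249,  0.9744, -0.0012],
       [-0.0001, -0.0012, -1.    ]]), 'wrist_force': array([-0.6223, -0.0067, -0.0323]), 'ft_torque': array([ 0.0122, -0.025 , -0.0142]), 'gripper_width': 0.9975603469231853}
```

View pics/top0.png

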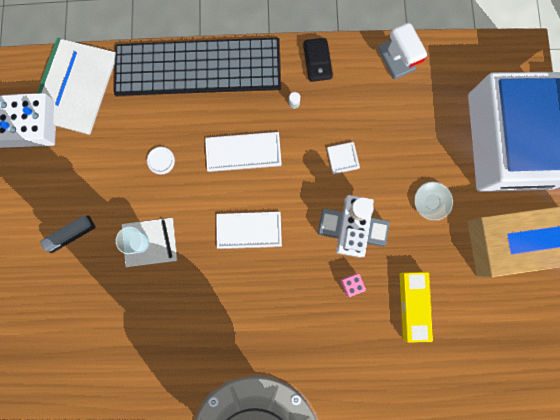

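View pics/side0.png

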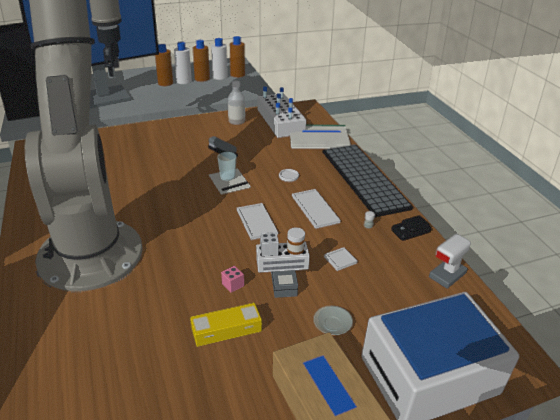

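The top view shows the trays: box (243,151), rack (249,229), block (343,157) and jar (160,160). The stack is at (355,225), the beaker at (132,240), and the pink and yellow decoys sit lower right. The side view agrees with this.

```bash
cat > h.py <<'E'
import cv2, numpy as np
from bench import robot
np.set_printoptions(precision=4,suppress=True)
def cam(n):
    c=robot.calibration(n); K=np.array([[c['fx'],0,c['cx']],[0,c['fy'],c['cy']],[0,0,1]])
    return K,np.array([c['k1'],0,0,0]),np.array(c['R']),np.array(c['t'])
def ray(n,uv):
    K,d,R,t=cam(n); p=cv2.undistortPoints(np.float64(uv).reshape(-1,1,2),K,d)[:,0]
    v=np.c_[p,np.ones(len(p))]@R; return -R.T@t,v
def plane(n,uv,z):
    o,v=ray(n,uv); return (o+v*((z-o[2])/v[:,2])[:,None])[:,:2]
def proj(n,X):
    K,d,R,t=cam(n); return cv2.projectPoints(np.float64(X).reshape(-1,1,3),cv2.Rodrigues(R)[0],t,K,d)[0][:,0]
def rect(w):
    (c,s,a)=cv2.minAreaRect(np.float32(w*1000)); return np.array(c)/1000,np.array(s),a
def crop(n,name,x0,x1,y0,y1,f):
    im=robot.snapshot(n)[:,:,::-1]; cv2.imwrite(f"pics/{name}.png",cv2.resize(im[y0:y1,x0:x1],None,fx=f,fy=f,interpolation=cv2.INTER_CUBIC)); return im
E
python3 - <<'E'
from h import *
im=crop("top","t1",300,410,180,270,5); 
s=crop("side","s1",225,365,215,305,5)
hsv=cv2.cvtColor(im,cv2.COLOR_BGR2HSV); m=((hsv[...,1]<50)&(hsv[...,2]>150)).astype(np.uint8)*255
for c in cv2.findContours(m,cv2.RETR_EXTERNAL,cv2.CHAIN_APPROX_NONE)[0]:
    if cv2.contourArea(c)<100: continue
    w=plane("top",c[:,0],.009); x,y,ww,hh=cv2.boundingRect(c)
    if 100<x<400 and y>100 and y<260: print((x,y,ww,hh),*rect(w), cv2.minEnclosingCircle(np.float32(w)))
E
```

```text
(370, 222, 18, 23) [ 0.4501 -0.29  ] [35.8413 47.1449] 77.3248062133789 ((0.45036768913269043, -0.2903938591480255), 0.027840571478009224)
(116, 218, 61, 49) [0.4453 0.2409] [ 98.6355 135.9824] 5.791308879852295 ((0.44694215059280396, 0.23460593819618225), 0.07605341076850891)
(320, 214, 18, 19) [ 0.4744 -0.1775] [32.8623 43.7517] 76.2193374633789 ((0.47321051359176636, -0.17771010100841522), 0.02606954798102379)
(216, 212, 66, 37) [0.4668 0.0048] [ 80.1696 146.8553] 0.30433744192123413 ((0.4672697186470032, 0.004872218240052462), 0.08231859654188156)
(336, 195, 38, 62) [ 0.4686 -0.2391] [ 65.5004 136.536 ] 76.95153045654297 ((0.4695233702659607, -0.2358991950750351), 0.07380867749452591)
(147, 147, 28, 28) [0.635  0.2062] [64.803  63.6814] 0.021251056343317032 ((0.6355476975440979, 0.20647944509983063), 0.03360436484217644)
(327, 142, 33, 31) [ 0.6282 -0.218 ] [65.7355 64.1542] 9.8886137008667 ((0.629069447517395, -0.21803444623947144), 0.04373764619231224)
(205, 132, 77, 40) [0.6502 0.0139] [ 82.1995 173.1893] 2.828695297241211 ((0.6508309841156006, 0.013651583343744278), 0.09423443675041199)
```

View pics/t1.png

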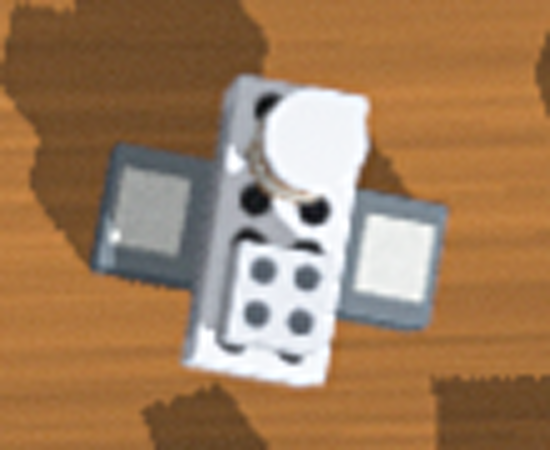

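View pics/s1.png

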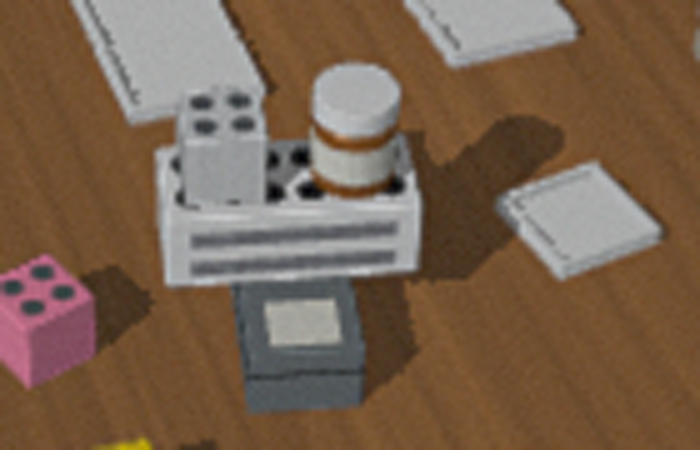

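The stack crops show the block holes around (282,295) in the top crop and (222,112) in the side crop. The jar lid is near (315,140) in the top crop and (357,88) in the side crop. The rack's long axis runs about −9° from world x.

```bash
cat >> h.py <<'E'
def tri(ut,us):
    o1,v1=ray("top",ut);o2,v2=ray("side",us);a=v1[0];b=v2[0]
    k=np.linalg.lstsq(np.c_[a,-b],o2-o1,rcond=None)[0]; p=o1+a*k[0];q=o2+b*k[1]; return (p+q)/2,np.linalg.norm(p-q)
E
python3 - <<'E'
from h import *
T=lambda p:(np.array(p)+.5)/5-.5+[300,180]
S=lambda p:(np.array(p)+.5)/5-.5+[225,215]
hT=T([(264,269),(307,277),(257,314),(301,321)]);hS=S([(201,102),(238,99),(205,126),(243,123)])
w=plane("top",hT,.124);print("block",w.mean(0),plane("side",hS,.124).mean(0),tri(hT.mean(0),hS.mean(0)))
d=w[0]+w[1]-w[2]-w[3];e=w[0]+w[2]-w[1]-w[3];print(np.degrees([np.arctan2(d[1],d[0]),np.arctan2(e[1],e[0])]))
jt=T([(315,140)]);js=S([(357,91)])
print("jar",plane("top",jt,.136),plane("side",js,.136),tri(jt,js))
r=plane("top",T([(370,98),(325,387),(248,76)]),.084);print("rackR",r,np.degrees(np.arctan2(*(r[0]-r[1])[::-1])),np.linalg.norm(r[0]-r[1]))
E
```

```text
block [ 0.4316 -0.2201] [ 0.4306 -0.2195] (array([ 0.431 , -0.2199,  0.1242]), np.float64(0.0011177972055580767))
[-11.0924  78.4043]
jar [[ 0.4929 -0.2344]] [[ 0.4922 -0.2373]] (array([ 0.4932, -0.2348,  0.1339]), np.float64(3.305542621849622e-05))
rackR [[ 0.517  -0.2682]
 [ 0.3951 -0.2426]
 [ 0.5281 -0.2166]] -11.829421016746117 0.12452822562346451
```

```bash
cat >> h.py <<'E'
def go(x,y,z,yaw):
    "shift (cm) and turn about tool z to reach TCP x,y,z with tool y-axis at yaw deg (mod 180)"
    s=robot.read_state();R=s['orientation'];d=R.T@(np.array([x,y,z])-s['eef_pos'])*100
    a=(yaw-np.degrees(np.arctan2(R[1,1],R[0,1]))+90)%180-90
    print("shift",d.round(2),"az",round(-np.radians(a),3),"grip",s['gripper_width'].round(3),"F",s['wrist_force'].round(1),"t",s['time_s'])
E
python3 -m jog '-4.3 -1.7 0 0 0 0;-8.6 -3.4 0 0 0 0;-12.9 -5.1 0 0 0 0;-17.2 -6.8 0 0 0 0;-21.5 -8.5 0 0 0 0;-25.8 -10.2 0 0 0 0;-30 -12 0 0 0 0;-33.7 -13.6 0 0 0 0;-36 -18 0 0 0 0;-38 -22 0 0 0 0' 0 && python3 - <<'E'
from h import *
go(.55,0,.24,78.4);go(.431,-.22,.2,78.4)
E
```

```text
time_s: 1.2
eef_pos: [0.4735, 0.3556, 0.2418]
orientation: [[-0.974, 0.226, -0.0], [0.226, 0.974, -0.001], [-0.0, -0.001, -1.0]]
wrist_force: [1.7, -0.1, 0.0]
gripper_width: 1.0Traceback (most recent call last):
  File "<stdin>", line 2, in <module>
  File "h.py", line 25, in go
    print("shift",d.round(2),"az",round(-np.radians(a),3),"grip",s['gripper_width'].round(3),"F",s['wrist_force'].round(1),"t",s['time_s'])
                                                                 ^^^^^^^^^^^^^^^^^^^^^^^^
AttributeError: 'float' object has no attribute 'round'
```

```bash
sed -i "s/s\['gripper_width'\].round(3)/round(s['gripper_width'],3)/" h.py
python3 -m jog '-1.9 -4.5 0 0 0 0;-3.8 -9 0 0 0 0;-5.7 -13.5 0 0 0 0;-7.6 -18 0 0 0 0;-9.5 -22.5 0 0 0 0;-11.4 -27 0 0 0 0;-13 -31.5 0 0 0 0;-13 -36 0 0 0 0;-12.5 -40.5 0 0 0 0;-12 -45 0 0 0 0' 0 && python3 - <<'E'
from h import *
go(.431,-.22,.17,78.4)
E
```

```text
time_s: 2.2
eef_pos: [0.4875, -0.1093, 0.2423]
orientation: [[-0.974, 0.225, 0.0], [0.225, 0.974, 0.0], [-0.0, 0.0, -1.0]]
wrist_force: [1.1, -0.8, -0.3]
gripper_width: 1.004
shift [  3.01 -12.06   7.23] az -0.025 grip 1.004 F [ 1.1 -0.8 -0.3] t 2.2
```

```bash

python3 -m jog '0.8 -3.6 0 0 0 0;1.6 -7 1 0 0 0;2.4 -10 3 0 0 -0.02;3 -12.06 5.2 0 0 -0.025;3 -12.06 7.2 0 0 -0.025;3 -12.06 7.2 0 0 -0.025;3 -12.06 7.2 0 0 -0.025' 0 && python3 - <<'E'
from h import *
go(.431,-.22,.108,78.4)
a=crop("side","a",200,380,190,320,4);b=crop("top","b",300,410,180,270,4)
E
python3 - <<'E'
import cv2,numpy as np
a=cv2.imread('pics/a.png');print(a.shape)
E
```

```text
time_s: 2.9
eef_pos: [0.4321, -0.2183, 0.1707]
orientation: [[-0.98, 0.2, -0.001], [0.2, 0.98, -0.0], [0.001, -0.0, -1.0]]
wrist_force: [-0.1, 1.1, 0.7]
gripper_width: 0.999
shift [ 0.07 -0.19  6.27] az 0.001 grip 0.999 F [-0.1  1.1  0.7] t 2.9
(520, 720, 3)
```

View pics/a.png

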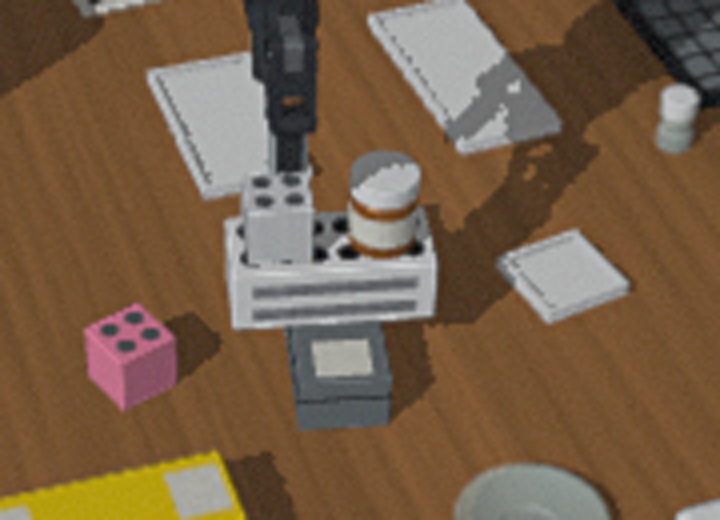

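The side crop shows the dark fingers above the block, which is around (278,215), with the jar clear. I'll compare the visible tip with projected heights.

```bash
python3 - <<'E'
from h import *
c=np.array([.432,-.2183,0]);y=np.array([.2,.98,0])
for o in(-.0425,.0425):
  for z in(.16,.173,.186):
    print(o,z,(proj("side",c+o*y+[0,0,z])[0]-[200,190])*4)
E
```

```text
-0.0425 0.16 [286.373  184.1245]
-0.0425 0.173 [286.653  166.2331]
-0.0425 0.186 [286.9369 148.1071]
0.0425 0.16 [270.1656  95.9753]
0.0425 0.173 [270.3334  78.4985]
0.0425 0.186 [270.5037  60.8097]
```

View pics/b.png

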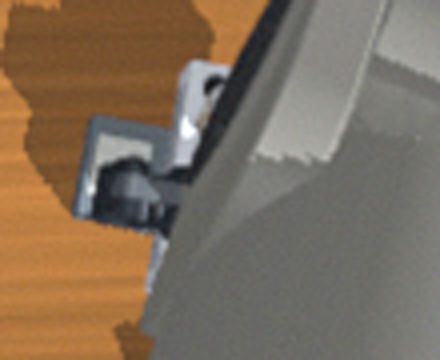

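The near fingertip is at row 172, which puts the open tips roughly level with the TCP, so I can go a little lower. The top crop is mostly hidden by the arm.

```bash

python3 -m jog '0.07 -0.19 2 0 0 0;0.07 -0.19 4 0 0 0;0.07 -0.19 5.5 0 0 0;0.07 -0.19 6.5 0 0 0;0.07 -0.19 7.1 0 0 0;0.07 -0.19 7.1 0 0 0;0.07 -0.19 7.1 0 0 0' 0 && python3 -m jog '0 0 0 0 0 0;0 0 0 0 0 0;0 0 0 0 0 0;0 0 0 0 0 0;0 0 0 0 0 0;0 0 0 0 0 0;0 0 0 0 0 0;0 0 0 0 0 0' 1 30
```

```text
time_s: 3.7
eef_pos: [0.4312, -0.2202, 0.0999]
orientation: [[-0.98, 0.2, 0.001], [0.2, 0.98, -0.0], [-0.001, -0.0, -1.0]]
wrist_force: [0.8, -0.1, -0.8]
gripper_width: 1.001
time_s: 4.5
eef_pos: [0.4311, -0.2202, 0.0997]
orientation: [[-0.98, 0.2, 0.001], [0.2, 0.98, -0.0], [-0.001, 0.0, -1.0]]
wrist_force: [-1.0, 1.2, 6.2]
gripper_width: 0.465
```

```bash

python3 -m jog '0 0 -0.5 0 0 0;0 0 -1.5 0 0 0;0 0 -3.5 0 0 0;0 0 -5.5 0 0 0;0 0 -7.5 0 0 0;0 0 -8 0 0 0;0 0 -8 0 0 0' 1 30 && python3 - <<'E'
from h import *
go(.629,-.218,.10,99.9)
E
```

```text
time_s: 5.2
eef_pos: [0.4313, -0.22, 0.18]
orientation: [[-0.98, 0.2, 0.002], [0.2, 0.98, 0.0], [-0.002, 0.0, -1.0]]
wrist_force: [-0.2, -0.3, -2.0]
gripper_width: 0.464
shift [-19.32   4.15   8.04] az -0.374 grip 0.464 F [-0.2 -0.3 -2. ] t 5.2
```

```bash

python3 -m jog '-2.5 0.5 0 0 0 -0.04;-6 1.2 0 0 0 -0.11;-9.5 2 0 0 0 -0.18;-13 2.8 0 0 0 -0.25;-16.5 3.5 0 0 0 -0.32;-18.5 4 0 0 0 -0.37;-19.3 4.15 1 0 0 -0.374;-19.3 4.15 3 0 0 -0.374;-19.3 4.15 5 0 0 -0.374;-19.3 4.15 7 0 0 -0.374' && python3 -m jog '0 0 1 0 0 0;0 0 1 0 0 0' && python3 - <<'E'
from h import *
go(.629,-.218,.019,99.9)
crop("side","c",250,390,190,295,5)
E
```

```text
time_s: 6.2
eef_pos: [0.6267, -0.2182, 0.1069]
orientation: [[-0.986, -0.169, -0.002], [-0.169, 0.986, 0.0], [0.002, 0.001, -1.0]]
wrist_force: [-0.8, 0.0, -2.1]
gripper_width: 0.465
time_s: 6.4
eef_pos: [0.6266, -0.218, 0.0972]
orientation: [[-0.985, -0.17, -0.003], [-0.17, 0.985, 0.001], [0.003, 0.001, -1.0]]
wrist_force: [0.0, 0.3, -1.9]
gripper_width: 0.465
shift [-0.26 -0.05  7.82] az -0.002 grip 0.465 F [ 0.   0.3 -1.9] t 6.4
```

View pics/c.png

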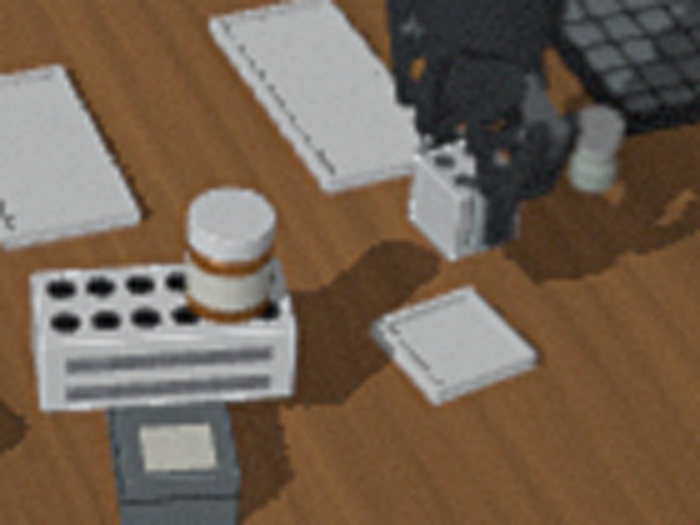

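The block is level above the square tray, whose rim in the crop runs from (370,325) to (540,355). I'll lower it now.

```bash

python3 -m jog '-0.26 -0.05 2 0 0 0;-0.26 -0.05 4 0 0 0;-0.26 -0.05 5.5 0 0 0;-0.26 -0.05 6.5 0 0 0;-0.26 -0.05 7.2 0 0 0;-0.26 -0.05 7.5 0 0 0;-0.26 -0.05 7.65 0 0 0;-0.26 -0.05 7.65 0 0 0' && python3 - <<'E'
from h import *
go(.629,-.218,.019,99.9)
crop("side","c2",250,390,190,295,5)
E
```

```text
time_s: 7.25
eef_pos: [0.6311, -0.2183, 0.0231]
orientation: [[-0.985, -0.171, 0.0], [-0.171, 0.985, -0.0], [-0.0, -0.0, -1.0]]
wrist_force: [0.3, 0.1, -1.9]
gripper_width: 0.466
shift [0.2  0.07 0.41] az -0.001 grip 0.466 F [ 0.3  0.1 -1.9] t 7.25
```

View pics/c2.png

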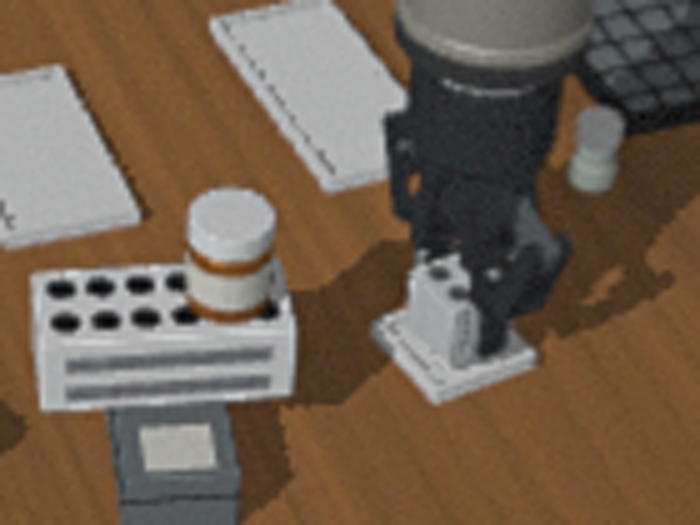

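The block sits inside the tray rim, centred, a few mm above the floor.

```bash

python3 -m jog '0 0 0.2 0 0 0;0.1 0 0.35 0 0 0;0.1 0 0.4 0 0 0;0.1 0 0.4 0 0 0' && python3 - <<'E'
from h import *
go(.629,-.218,.019,99.9)
E
```

```text
time_s: 7.7
eef_pos: [0.6304, -0.2183, 0.0198]
orientation: [[-0.985, -0.171, 0.001], [-0.171, 0.985, 0.0], [-0.001, -0.0, -1.0]]
wrist_force: [-3.1, 3.1, 10.0]
gripper_width: 0.469
shift [0.13 0.06 0.08] az -0.001 grip 0.469 F [-3.1  3.1 10. ] t 7.7
```

```bash

python3 -m jog '0 0 -0.05 0 0 0;0 0 -0.05 0 0 0;0 0 -0.05 0 0 0;0 0 -0.05 0 0 0' 0.3 && python3 -m jog '0 0 -1 0 0 0;0 0 -3 0 0 0;0 0 -6 0 0 0;0 0 -10 0 0 0;0 0 -14 0 0 0;0 0 -16 0 0 0;0 0 -16 0 0 0' 0 && python3 - <<'E'
from h import *
go(.493,-.235,.18,78.4)
go(.493,-.235,.104,78.4)
E
```

```text
time_s: 8.1
eef_pos: [0.6298, -0.2184, 0.0192]
orientation: [[-0.985, -0.171, -0.0], [-0.171, 0.985, -0.0], [0.0, -0.0, -1.0]]
wrist_force: [-0.2, 0.4, 0.2]
gripper_width: 0.7
time_s: 8.8
eef_pos: [0.6314, -0.2191, 0.1836]
orientation: [[-0.985, -0.171, 0.005], [-0.171, 0.985, -0.001], [-0.005, -0.002, -1.0]]
wrist_force: [0.2, -0.1, 0.4]
gripper_width: 1.0
shift [13.91  0.8   0.28] az 0.374 grip 1.0 F [ 0.2 -0.1  0.4] t 8.8
shift [13.94  0.81  7.88] az 0.374 grip 1.0 F [ 0.2 -0.1  0.4] t 8.8
```

```bash

python3 -m jog '3.5 0.2 0 0 0 0.1;7 0.4 0 0 0 0.2;10.5 0.6 0 0 0 0.3;13.8 0.8 0 0 0 0.374;13.94 0.81 0 0 0 0.374;13.94 0.81 0 0 0 0.374' 0 && python3 - <<'E'
from h import *
go(.493,-.235,.102,78.4)
E
```

```text
time_s: 9.4
eef_pos: [0.4908, -0.2342, 0.1796]
orientation: [[-0.98, 0.201, 0.0], [0.201, 0.98, 0.0], [-0.0, 0.001, -1.0]]
wrist_force: [1.7, 0.8, 0.1]
gripper_width: 0.999
shift [-0.23 -0.04  7.76] az 0.001 grip 0.999 F [1.7 0.8 0.1] t 9.4
```

```bash

python3 -m jog '-0.2 0 2 0 0 0;-0.2 0 4 0 0 0;-0.2 0 6 0 0 0;-0.2 0 7.2 0 0 0;-0.2 0 7.75 0 0 0;-0.2 0 7.75 0 0 0;-0.2 0 7.75 0 0 0' 0 && python3 -m jog '0 0 0 0 0 0;0 0 0 0 0 0;0 0 0 0 0 0;0 0 0 0 0 0;0 0 0 0 0 0;0 0 0 0 0 0;0 0 0 0 0 0;0 0 0 0 0 0' 1 30 && python3 -m jog '0 0 -0.5 0 0 0;0 0 -1.5 0 0 0;0 0 -3.5 0 0 0;0 0 -5.5 0 0 0;0 0 -7.5 0 0 0;0 0 -8 0 0 0;0 0 -8 0 0 0' && python3 - <<'E'
from h import *
go(.56,0,.18,90)
go(.636,.2062,.18,100)
crop("side","d",200,410,110,305,3)
E
```

```text
time_s: 10.1
eef_pos: [0.4936, -0.2348, 0.1024]
orientation: [[-0.98, 0.2, 0.001], [0.2, 0.98, -0.0], [-0.001, -0.0, -1.0]]
wrist_force: [0.9, 0.6, 0.6]
gripper_width: 1.0
time_s: 10.9
eef_pos: [0.4935, -0.2347, 0.1023]
orientation: [[-0.98, 0.201, 0.001], [0.201, 0.98, -0.0], [-0.001, 0.0, -1.0]]
wrist_force: [-0.9, 0.1, 5.7]
gripper_width: 0.485
time_s: 11.6
eef_pos: [0.4935, -0.2346, 0.1827]
orientation: [[-0.98, 0.2, 0.002], [0.2, 0.98, -0.0], [-0.002, 0.0, -1.0]]
wrist_force: [-0.3, -0.3, -1.7]
gripper_width: 0.484
shift [-1.81 24.32  0.28] az -0.202 grip 0.484 F [-0.3 -0.3 -1.7] t 11.6
shift [-5.13 46.04  0.29] az -0.376 grip 0.484 F [-0.3 -0.3 -1.7] t 11.6
```

View pics/d.png

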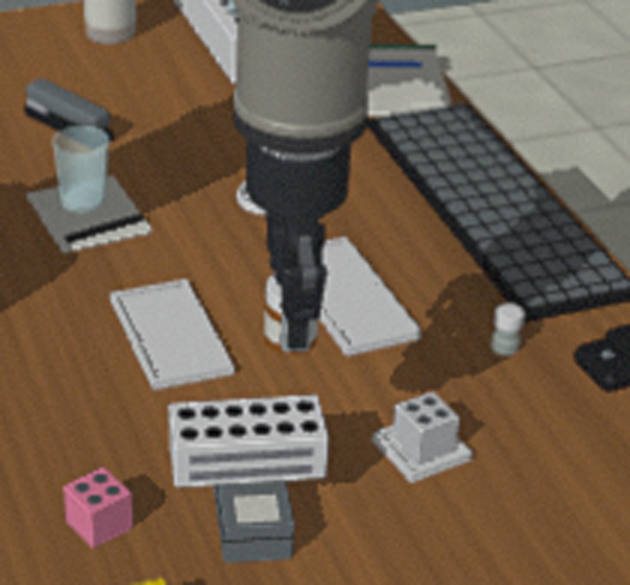

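The jar is gripped and level, the block sits in its tray, and the rack is undisturbed. Next I carry the jar across.

```bash

python3 -m jog '-0.2 2 0 0 0 0;-0.6 6 0 0 0 0;-1.2 10.5 0 0 0 0;-1.7 15 0 0 0 0;-2.2 19.5 0 0 0 0;-2.7 24 0 0 0 0;-3.2 28.5 0 0 0 0;-3.7 33 0 0 0 0;-4.2 37.5 0 0 0 0;-4.7 42 0 0 0 0' && python3 -m jog '-0.3 2.5 0 0 0 0;-0.4 4 0 0 0 0;-0.4 4 1.5 0 0 0;-0.4 4 4 0 0 0;-0.4 4 7 0 0 0;-0.4 4 10 0 0 0;-0.4 4 11 0 0 0;-0.4 4 11 0 0 0' && python3 - <<'E'
from h import *
go(.636,.2062,.021,78.4)
crop("side","e",260,320,140,200,7)
E
```

```text
time_s: 12.65
eef_pos: [0.6231, 0.1691, 0.1805]
orientation: [[-0.98, 0.2, -0.002], [0.2, 0.98, -0.001], [0.002, -0.001, -1.0]]
wrist_force: [0.3, 0.1, -1.7]
gripper_width: 0.481
time_s: 13.45
eef_pos: [0.6343, 0.2038, 0.0701]
orientation: [[-0.979, 0.202, -0.003], [0.202, 0.979, -0.002], [0.002, -0.003, -1.0]]
wrist_force: [0.2, -0.1, -1.6]
gripper_width: 0.482
shift [-0.13  0.29  4.91] az -0.001 grip 0.482 F [ 0.2 -0.1 -1.6] t 13.45
```

View pics/e.png

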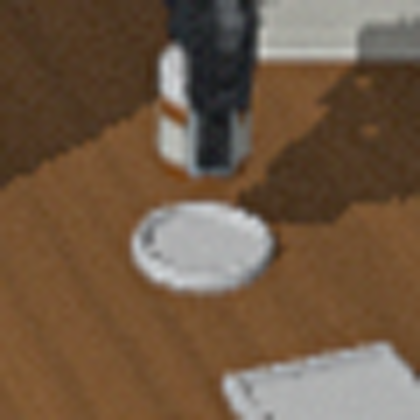

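The jar is above the round tray, which is centred near (203,243) in the crop, and the two line up.

```bash

python3 -m jog '-0.1 0.3 1.2 0 0 0;-0.1 0.3 2.4 0 0 0;-0.1 0.3 3.4 0 0 0;-0.1 0.3 4 0 0 0;-0.1 0.3 4.3 0 0 0;-0.1 0.3 4.4 0 0 0;-0.1 0.3 4.4 0 0 0' && python3 - <<'E'
from h import *
print(plane("side",[[288.6,173.9]],.009))
go(.636,.2062,.021,78.4)
E
```

```text
time_s: 14.2
eef_pos: [0.637, 0.2085, 0.0279]
orientation: [[-0.98, 0.201, 0.0], [0.201, 0.98, -0.0], [-0.0, -0.0, -1.0]]
wrist_force: [-0.3, -0.3, -1.1]
gripper_width: 0.483
[[0.6353 0.205 ]]
shift [ 0.05 -0.24  0.69] az 0.001 grip 0.483 F [-0.3 -0.3 -1.1] t 14.2
```

```bash

python3 -m jog '0 -0.15 0.2 0 0 0;0.1 -0.25 0.4 0 0 0;0.1 -0.25 0.55 0 0 0;0.1 -0.25 0.65 0 0 0;0.1 -0.25 0.65 0 0 0' && python3 - <<'E'
from h import *
go(.636,.2062,.021,78.4)
E
```

```text
time_s: 14.7
eef_pos: [0.6354, 0.2062, 0.0215]
orientation: [[-0.98, 0.2, -0.0], [0.2, 0.98, 0.0], [0.0, 0.0, -1.0]]
wrist_force: [-2.0, -0.5, 2.9]
gripper_width: 0.481
shift [-0.06  0.01  0.05] az 0.001 grip 0.481 F [-2.  -0.5  2.9] t 14.7
```

```bash

python3 -m jog '0 0 0.03 0 0 0;0 0 0 0 0 0;0 0 0 0 0 0;0 0 0 0 0 0;0 0 0 0 0 0' 0.3 && python3 -m jog '0 0 -1 0 0 0;0 0 -3 0 0 0;0 0 -6 0 0 0;0 0 -10 0 0 0;0 0 -14 0 0 0;0 0 -18 0 0 0;0 0 -20 0 0 0' 0 && python3 - <<'E'
from h import *
im=crop("top","f",300,410,180,270,5); cv2.imwrite("pics/f2.png",cv2.resize(im[120:260,140:380],None,fx=3,fy=3))
E
```

```text
time_s: 15.2
eef_pos: [0.6355, 0.2063, 0.0213]
orientation: [[-0.98, 0.2, 0.0], [0.2, 0.98, 0.0], [-0.0, 0.0, -1.0]]
wrist_force: [0.5, 0.1, 0.1]
gripper_width: 0.7
time_s: 15.9
eef_pos: [0.6365, 0.2062, 0.226]
orientation: [[-0.98, 0.201, 0.004], [0.201, 0.98, 0.002], [-0.004, 0.003, -1.0]]
wrist_force: [-0.3, 0.3, 0.4]
gripper_width: 0.998
```

View pics/f.png

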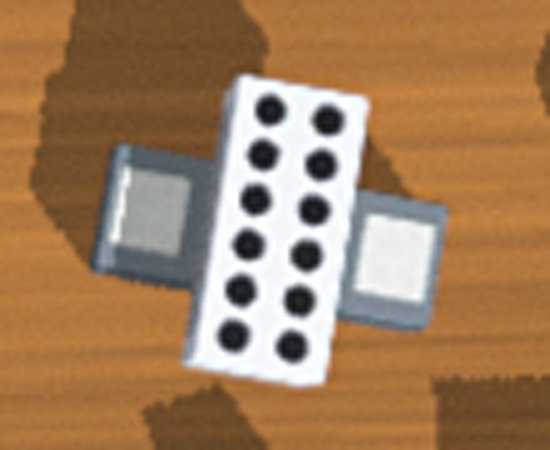

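The rack is clean and unmoved, with its 12 holes centred around (280,230) in the crop.

```bash
python3 - <<'E'
from h import *
im=cv2.imread("pics/f.png");g=cv2.cvtColor(im,cv2.COLOR_BGR2GRAY)
m=(g<60).astype(np.uint8);n,l,st,c=cv2.connectedComponentsWithStats(m)
p=[c[i] for i in range(1,n) if 250<st[i,4]<1500 and 215<c[i][0]<345 and 85<c[i][1]<365];print(len(p))
w=plane("top",(np.array(p)+.5)/5-.5+[300,180],.084);cc=w.mean(0);v=np.linalg.svd(w-cc)[2][0]
print(cc,np.degrees(np.arctan2(v[1],v[0])))
go(cc[0],cc[1],.14,np.degrees(np.arctan2(v[1],v[0]))+90)
E
```

```text
12
[ 0.4628 -0.2273] 168.02403026955196
shift [  8.43 -46.03   8.56] az 0.007 grip 1.0 F [1.1 1.  3.1] t 15.95
```

```bash

python3 -m jog '0.8 -4.5 0 0 0 0;1.6 -9 0 0 0 0;2.5 -13.8 0 0 0 0;3.4 -18.5 0 0 0 0;4.3 -23.3 0 0 0 0;5.2 -28 0 0 0 0;6 -32.8 0 0 0 0;6.9 -37.5 0 0 0 0;7.7 -42 2 0 0 0;8.4 -46 4 0 0 0.007' 0 && python3 -m jog '0 0 3 0 0 0;0 0 6 0 0 0;0 0 6 0 0 0' && python3 - <<'E'
from h import *
go(.4628,-.2273,.055,78.0)
E
```

```text
time_s: 16.95
eef_pos: [0.46, -0.2296, 0.1819]
orientation: [[-0.978, 0.208, 0.002], [0.208, 0.978, 0.0], [-0.002, 0.001, -1.0]]
wrist_force: [1.3, 0.6, -0.7]
gripper_width: 1.002
time_s: 17.25
eef_pos: [0.4589, -0.2272, 0.119]
orientation: [[-0.978, 0.208, -0.005], [0.208, 0.978, 0.001], [0.005, -0.0, -1.0]]
wrist_force: [-1.4, 0.3, 0.4]
gripper_width: 1.001
shift [-0.41  0.07  6.4 ] az -0.0 grip 1.001 F [-1.4  0.3  0.4] t 17.25
```

```bash

python3 -m jog '-0.15 0 1 0 0 0;-0.15 0 3 0 0 0;-0.15 0 4.5 0 0 0;-0.15 0 5.7 0 0 0;-0.15 0 6.2 0 0 0;-0.15 0 6.2 0 0 0;-0.15 0 6.2 0 0 0' 0 && python3 -m jog '0 0 0 0 0 0;0 0 0 0 0 0;0 0 0 0 0 0;0 0 0 0 0 0;0 0 0 0 0 0;0 0 0 0 0 0;0 0 0 0 0 0' 1 40 && python3 - <<'E'
from h import *
go(.4628,-.2273,.055,78.0)
E
```

```text
time_s: 17.95
eef_pos: [0.4628, -0.2281, 0.06]
orientation: [[-0.978, 0.207, 0.001], [0.207, 0.978, -0.0], [-0.001, -0.0, -1.0]]
wrist_force: [-0.3, 1.1, 0.6]
gripper_width: 0.993
time_s: 18.65
eef_pos: [0.4627, -0.228, 0.0599]
orientation: [[-0.978, 0.207, 0.001], [0.207, 0.978, 0.0], [-0.001, 0.0, -1.0]]
wrist_force: [-2.1, 0.8, 8.8]
gripper_width: 0.65
shift [0.   0.07 0.49] az 0.001 grip 0.65 F [-2.1  0.8  8.8] t 18.65
```

```bash

python3 -m jog '0 0 -0.5 0 0 0;0 0 -1.5 0 0 0;0 0 -3.5 0 0 0;0 0 -6 0 0 0;0 0 -8 0 0 0;0 0 -9 0 0 0;0 0 -9 0 0 0' && python3 - <<'E'
from h import *
print(robot.read_state()['joint_pos'])
go(.4675,.0048,.15,0.3)
im=crop("top","g",300,410,180,270,5);crop("side","g2",225,365,175,305,5)
E
```

```text
time_s: 19.35
eef_pos: [0.463, -0.2279, 0.1506]
orientation: [[-0.978, 0.207, 0.002], [0.207, 0.978, -0.0], [-0.002, 0.0, -1.0]]
wrist_force: [-0.2, 0.3, -2.6]
gripper_width: 0.651
[-0.1832  0.3206  0.6197  2.0763 -0.2553  0.8155  1.9508]
shift [ 4.38 22.86  0.06] az 1.357 grip 0.651 F [-0.2  0.3 -2.6] t 19.35
```

View pics/g2.png

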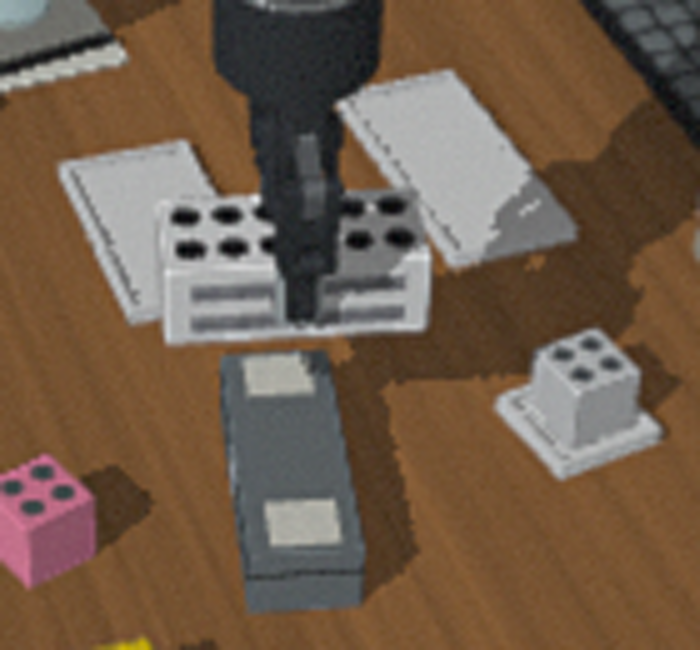

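The rack is held level and the slide box is fully exposed on the bench, its long axis running from about (272,355) to (305,600) in the crop.

```bash

python3 -m jog '0.2 1 0 0 0 0.07;0.6 3 0 0 0 0.2;1.1 5.5 0 0 0 0.33;1.6 8 0 0 0 0.46;2.1 10.7 0 0 0 0.6;2.6 13.4 0 0 0 0.74;3.1 16 0 0 0 0.88;3.6 18.5 0 0 0 1.02;4 20.8 0 0 0 1.16;4.3 22.4 0 0 0 1.28' && python3 -m jog '0 0 0 0 0 0.07;0 0 0 0 0 0.07;0 0 0 0 0 0.07' && python3 - <<'E'
from h import *
go(.4675,.0048,.024,0.3)
print(robot.read_state()['joint_pos'])
im=robot.snapshot("side")[:,:,::-1]; cv2.imwrite("pics/h.png",cv2.resize(im[150:290,210:370],None,fx=4,fy=4,interpolation=cv2.INTER_CUBIC))
# slide box, from picture g
t=robot.snapshot("top")[:,:,::-1];cv2.imwrite("pics/top_g.png",t)
hsv=cv2.cvtColor(t,cv2.COLOR_BGR2HSV);x0,y0=310,190
for nm,m,z in(("labels",(hsv[...,1]<60)&(hsv[...,2]>110),.04),("grey",(hsv[...,0]>85)&(hsv[...,0]<130)&(hsv[...,1]>25),.04)):
    s=m[y0:260,x0:400].astype(np.uint8)
    for c in cv2.findContours(s,cv2.RETR_EXTERNAL,cv2.CHAIN_APPROX_NONE)[0]:
        if cv2.contourArea(c)>80: print(nm,cv2.boundingRect(c),*rect(plane("top",c[:,0]+[x0,y0],z)))
E
```

```text
time_s: 20.45
eef_pos: [0.4662, 0.0017, 0.1484]
orientation: [[-0.077, 0.997, -0.001], [0.997, 0.077, -0.001], [-0.001, -0.001, -1.0]]
wrist_force: [0.3, 0.2, -2.6]
gripper_width: 0.649
time_s: 20.75
eef_pos: [0.4664, -0.0001, 0.1488]
orientation: [[-0.014, 1.0, -0.001], [1.0, 0.014, -0.001], [-0.001, -0.001, -1.0]]
wrist_force: [-0.4, -0.2, -3.0]
gripper_width: 0.653
shift [ 0.5   0.13 12.48] az 0.009 grip 0.653 F [-0.4 -0.2 -3. ] t 20.75
[-0.9172  0.2995  0.922   2.1886 -0.3334  0.7978  0.2344]
labels (9, 19, 71, 37) [ 0.4619 -0.2305] [148.8628  59.0056] 77.14628601074219
grey (8, 19, 71, 37) [ 0.4626 -0.2286] [149.0741  56.5436] 77.26099395751953
```

View pics/h.png

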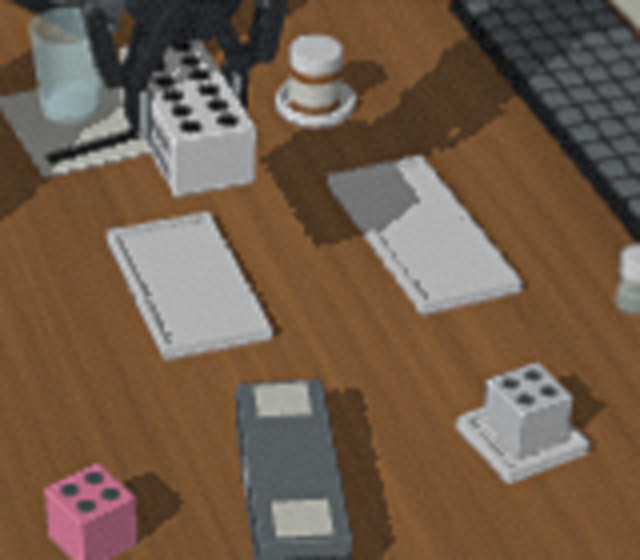

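The jar is upright in the round tray, the block is in the square one, and the rack hangs level above its own. I'll lower it.

```bash

python3 -m jog '0.3 0.1 1.5 0 0 0.009;0.5 0.13 4 0 0 0.009;0.5 0.13 6.5 0 0 0.009;0.5 0.13 9 0 0 0.009;0.5 0.13 10.5 0 0 0.009;0.5 0.13 11.3 0 0 0.009;0.5 0.13 11.6 0 0 0.009;0.5 0.13 11.6 0 0 0.009' && python3 - <<'E'
from h import *
go(.4675,.0048,.023,0.3)
E
```

```text
time_s: 21.65
eef_pos: [0.4682, 0.0049, 0.0335]
orientation: [[-0.003, 1.0, 0.0], [1.0, 0.003, -0.0], [-0.0, 0.0, -1.0]]
wrist_force: [-0.2, 0.7, -2.7]
gripper_width: 0.648
shift [-0.01 -0.07  1.05] az -0.002 grip 0.648 F [-0.2  0.7 -2.7] t 21.65
```

```bash

python3 -m jog '0 0 0.3 0 0 0;0 -0.05 0.6 0 0 0;0 -0.05 0.8 0 0 0;0 -0.05 0.95 0 0 0;0 -0.05 1 0 0 0;0 -0.05 1 0 0 0' && python3 - <<'E'
from h import *
go(.4675,.0048,.023,0.3)
crop("side","i",210,310,165,255,6)
E
```

```text
time_s: 22.25
eef_pos: [0.4676, 0.0053, 0.0239]
orientation: [[-0.003, 1.0, 0.0], [1.0, 0.003, 0.001], [0.001, 0.0, -1.0]]
wrist_force: [-6.7, 1.7, 22.2]
gripper_width: 0.653
shift [-0.05 -0.01  0.09] az -0.002 grip 0.653 F [-6.7  1.7 22.2] t 22.25
```

View pics/i.png

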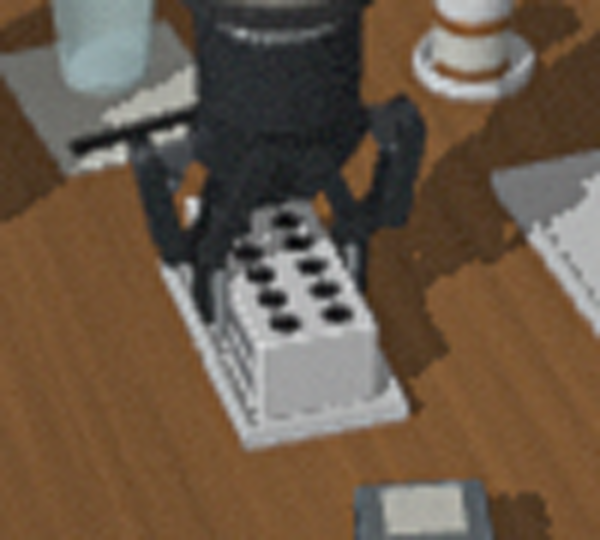

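The rack is inside its tray rim and in firm contact with the floor. Ease off and release.

```bash

python3 -m jog '0 0 -0.06 0 0 0;0 0 -0.08 0 0 0' && python3 -m jog '0 0 0 0 0 0;0 0 0 0 0 0;0 0 0 0 0 0;0 0 0 0 0 0;0 0 0 0 0 0' 0 && python3 -m jog '0 0 -1 0 0 0;0 0 -3 0 0 0;0 0 -6 0 0 0;0 0 -9 0 0 0;0 0 -12 0 0 0;0 0 -12 0 0 0' && python3 - <<'E'
from h import *
go(.4626,-.2286,.12,-12.7)
E
```

```text
time_s: 22.5
eef_pos: [0.4676, 0.0052, 0.0242]
orientation: [[-0.003, 1.0, 0.0], [1.0, 0.003, 0.0], [0.0, 0.0, -1.0]]
wrist_force: [1.2, 0.2, -2.8]
gripper_width: 0.647
time_s: 23.0
eef_pos: [0.4676, 0.0052, 0.0241]
orientation: [[-0.003, 1.0, 0.0], [1.0, 0.003, -0.0], [-0.0, 0.0, -1.0]]
wrist_force: [0.2, 0.7, -1.1]
gripper_width: 1.001
time_s: 23.6
eef_pos: [0.469, 0.0052, 0.1474]
orientation: [[-0.002, 1.0, 0.004], [1.0, 0.002, 0.002], [0.002, 0.004, -1.0]]
wrist_force: [0.2, 1.1, -0.4]
gripper_width: 1.0
shift [-23.38  -0.71   2.69] az 0.224 grip 1.0 F [ 0.2  1.1 -0.4] t 23.6
```

```bash

python3 -m jog '-3 0 0 0 0 0.03;-7 -0.2 0 0 0 0.08;-11.5 -0.4 0 0 0 0.12;-16 -0.5 0 0 0 0.16;-20 -0.6 0 0 0 0.2;-23.4 -0.7 1 0 0 0.224;-23.4 -0.7 3 0 0 0.224;-23.4 -0.7 5 0 0 0.224;-23.4 -0.7 5 0 0 0.224' 0 && python3 - <<'E'
from h import *
go(.4626,-.2286,.02,-12.7)
t=cv2.imread("pics/g2.png")
E
```

```text
time_s: 24.5
eef_pos: [0.4597, -0.2287, 0.0925]
orientation: [[0.22, 0.975, -0.003], [0.975, -0.22, 0.001], [-0.0, -0.004, -1.0]]
wrist_force: [-0.1, -0.4, 0.4]
gripper_width: 1.001
shift [0.08 0.31 7.25] az -0.0 grip 1.001 F [-0.1 -0.4  0.4] t 24.5
```

```bash

python3 -m jog '0 0.1 1.5 0 0 0;0 0.15 3.5 0 0 0;0 0.15 5.3 0 0 0;0 0.15 6.6 0 0 0;0 0.15 7.1 0 0 0;0 0.15 7.1 0 0 0;0 0.15 7.1 0 0 0' 0 && python3 -m jog '0 0 0 0 0 0;0 0 0 0 0 0;0 0 0 0 0 0;0 0 0 0 0 0;0 0 0 0 0 0;0 0 0 0 0 0;0 0 0 0 0 0' 1 40 && python3 -m jog '0 0 -0.5 0 0 0;0 0 -1.5 0 0 0;0 0 -3.5 0 0 0;0 0 -6 0 0 0;0 0 -8 0 0 0;0 0 -9.5 0 0 0;0 0 -9.5 0 0 0' && python3 - <<'E'
from h import *
go(.651,.0137,.12,2.8)
im=crop("side","j",210,350,170,300,4)
E
```

```text
time_s: 25.2
eef_pos: [0.463, -0.2293, 0.0237]
orientation: [[0.219, 0.976, 0.001], [0.976, -0.219, -0.0], [-0.0, 0.001, -1.0]]
wrist_force: [-0.1, 0.1, -0.6]
gripper_width: 1.004
time_s: 25.9
eef_pos: [0.4631, -0.2292, 0.0238]
orientation: [[0.219, 0.976, 0.001], [0.976, -0.219, 0.0], [0.0, 0.001, -1.0]]
wrist_force: [-0.9, 1.8, 10.3]
gripper_width: 0.647
time_s: 26.6
eef_pos: [0.4636, -0.2293, 0.1199]
orientation: [[0.219, 0.976, 0.003], [0.976, -0.219, -0.0], [0.0, 0.003, -1.0]]
wrist_force: [0.4, -0.1, -2.4]
gripper_width: 0.649
shift [27.81 12.97  0.03] az -0.27 grip 0.649 F [ 0.4 -0.1 -2.4] t 26.6
```

View pics/j.png

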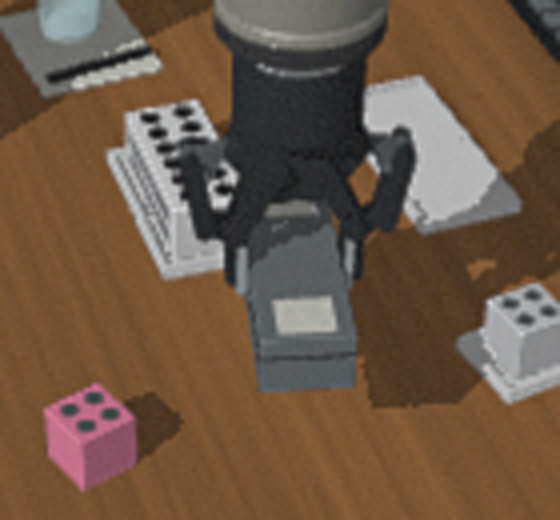

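The slide box is held level and the rack stands in its tray. Carry it over the others to the long tray.

```bash

python3 -m jog '1 0.6 -0.5 0 0 0;3.5 1.8 -1 0 0 -0.03;7 3.3 -1 0 0 -0.07;10.5 5 -1 0 0 -0.1;14 6.6 -1 0 0 -0.14;17.5 8.3 -1 0 0 -0.18;21 10 -1 0 0 -0.21;24.5 11.5 -1 0 0 -0.24;27 12.6 -0.5 0 0 -0.27;27.8 13 0 0 0 -0.27' && python3 -m jog '0 0 1 0 0 0;0 0 2.5 0 0 0;0 0 4 0 0 0;0 0 5.5 0 0 0;0 0 6 0 0 0;0 0 6 0 0 0' && python3 - <<'E'
from h import *
go(.651,.0137,.0268,2.8)
im=crop("side","k",250,370,150,240,5)
E
```

```text
time_s: 27.65
eef_pos: [0.6517, 0.018, 0.1165]
orientation: [[-0.054, 0.999, -0.001], [0.999, 0.054, 0.001], [0.001, -0.001, -1.0]]
wrist_force: [-0.3, -0.1, -3.3]
gripper_width: 0.645
time_s: 28.25
eef_pos: [0.6499, 0.0131, 0.0571]
orientation: [[-0.048, 0.999, -0.001], [0.999, 0.048, -0.0], [-0.0, -0.001, -1.0]]
wrist_force: [-0.5, -1.5, -2.4]
gripper_width: 0.644
shift [0.06 0.12 3.03] az -0.001 grip 0.644 F [-0.5 -1.5 -2.4] t 28.25
```

View pics/k.png

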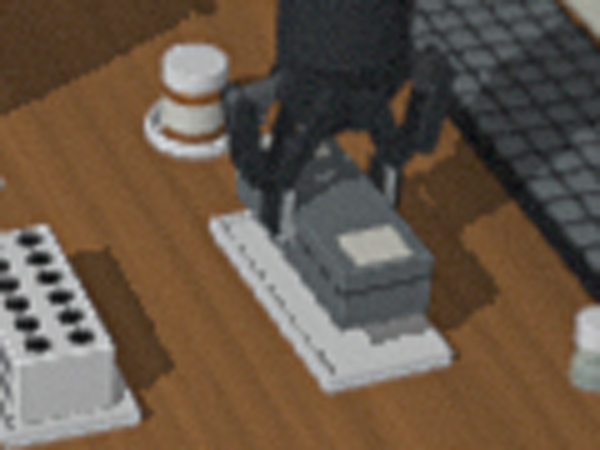

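The slide box is aligned above the long tray. Lower it.

```bash

python3 -m jog '0 0.1 0.6 0 0 0;0 0.1 1.2 0 0 0;0 0.1 1.8 0 0 0;0 0.1 2.3 0 0 0;0 0.1 2.6 0 0 0;0 0.1 2.75 0 0 0;0 0.1 2.85 0 0 0;0 0.1 2.85 0 0 0' && python3 - <<'E'
from h import *
go(.651,.0137,.0268,2.8)
E
```

```text
time_s: 29.1
eef_pos: [0.6515, 0.0136, 0.0296]
orientation: [[-0.049, 0.999, -0.0], [0.999, 0.049, -0.0], [-0.0, -0.0, -1.0]]
wrist_force: [-1.2, 0.4, -2.0]
gripper_width: 0.646
shift [ 0.01 -0.05  0.28] az 0.0 grip 0.646 F [-1.2  0.4 -2. ] t 29.1
```

```bash

python3 -m jog '0 0 0.12 0 0 0;0 0 0.22 0 0 0;0 0 0.28 0 0 0;0 0 0.28 0 0 0' && python3 - <<'E'
from h import *
go(.651,.0137,.0268,2.8)
im=crop("side","l",250,370,150,240,5)
E
```

```text
time_s: 29.5
eef_pos: [0.6516, 0.0137, 0.0278]
orientation: [[-0.049, 0.999, 0.0], [0.999, 0.049, 0.001], [0.001, 0.0, -1.0]]
wrist_force: [-7.7, 1.5, 16.1]
gripper_width: 0.645
shift [ 0.01 -0.06  0.1 ] az 0.0 grip 0.645 F [-7.7  1.5 16.1] t 29.5
```

Contact comes 1 mm above the nominal floor height, the same offset as the earlier placings, whereas the rim would add 6 mm. Release and retreat, then check by numbers.

```bash

python3 -m jog '0 0 -0.06 0 0 0;0 0 -0.08 0 0 0' && python3 -m jog '0 0 -0.1 0 0 0;0 0 -0.1 0 0 0;0 0 -0.1 0 0 0;0 0 -0.1 0 0 0;0 0 -0.1 0 0 0' 0 && python3 -m jog '0 0 -1 0 0 0;0 0 -3 0 0 0;0 0 -6 0 0 0;0 0 -10 0 0 0;0 0 -14 0 0 0;0 0 -18 0 0 0;0 0 -22 0 0 0;0 0 -22 0 0 0' && python3 -m jog '-4 0 0 0 0 0;-8.5 0 0 0 0 0;-13 0 0 0 0 0;-17.5 0 0 0 0 0;-22 0 0 0 0 0;-26.5 0 0 0 0 0;-31 0 0 0 0 0;-34 0 0 0 0 0;-34 0 0 0 0 0' && python3 - <<'E'
from h import *
t=robot.snapshot("top")[:,:,::-1];s=robot.snapshot("side")[:,:,::-1];cv2.imwrite("pics/endt.png",t);cv2.imwrite("pics/ends.png",s)
hsv=cv2.cvtColor(t,cv2.COLOR_BGR2HSV)
def rep(nm,m,x0,x1,y0,y1,z,a=60):
    for c in cv2.findContours(m[y0:y1,x0:x1].astype(np.uint8),cv2.RETR_EXTERNAL,cv2.CHAIN_APPROX_NONE)[0]:
        if cv2.contourArea(c)>a: print(nm,*rect(plane("top",c[:,0]+[x0,y0],z)))
H,S,V=hsv[...,0],hsv[...,1],hsv[...,2]
white=(S<50)&(V>150); grey=(H>85)&(H<130)&(S>25)&(V<150)
dark=V<80
rep("box grey",grey,195,290,120,180,.043,200)
for nm,b,z in(("rack holes",(220,280,210,250),.047),("block holes",(325,362,140,175),.043)):
    x0,x1,y0,y1=b;n,l,st,c=cv2.connectedComponentsWithStats((V[y0:y1,x0:x1]<100).astype(np.uint8))
    p=[c[i] for i in range(1,n) if 5<=st[i,4]<60]; w=plane("top",np.array(p)+[x0,y0],z); print(nm,len(p),w.mean(0),rect(w))
amber=(S>90)&(H<20)
rep("jar area",white,140,180,140,180,.009); rep("traybox",white|grey,195,290,120,180,.009,500)
t0=cv2.imread("pics/top0.png");d=cv2.absdiff(t0,t).max(2);print("beaker diff",(d[215:265,110:180]>60).sum())
E
```

```text
time_s: 29.75
eef_pos: [0.6516, 0.0137, 0.0279]
orientation: [[-0.049, 0.999, 0.0], [0.999, 0.049, 0.0], [0.0, 0.0, -1.0]]
wrist_force: [-1.0, 0.1, 2.0]
gripper_width: 0.649
time_s: 30.25
eef_pos: [0.6514, 0.0136, 0.0285]
orientation: [[-0.049, 0.999, -0.0], [0.999, 0.049, -0.0], [-0.0, -0.0, -1.0]]
wrist_force: [-0.3, -0.4, -0.2]
gripper_width: 0.996
time_s: 31.05
eef_pos: [0.6535, 0.0129, 0.2546]
orientation: [[-0.048, 0.999, 0.007], [0.999, 0.048, 0.001], [0.001, 0.007, -1.0]]
wrist_force: [0.0, -0.5, 0.3]
gripper_width: 1.002
time_s: 31.95
eef_pos: [0.6659, -0.3317, 0.2489]
orientation: [[-0.043, 0.999, -0.001], [0.999, 0.043, -0.003], [-0.003, -0.001, -1.0]]
wrist_force: [-0.4, 0.0, -0.6]
gripper_width: 1.002
box grey [0.6578 0.0142] [ 40.2607 146.0112] 3.1014983654022217Traceback (most recent call last):
  File "<stdin>", line 13, in <module>
ValueError: operands could not be broadcast together with shapes (0,) (2,)
```

The arm hides the rack from this pose, so I'll move it to the left, as at the start, and measure again.

```bash

python3 -m jog '4 0 0 0 0 0;8.5 0 0 0 0 0;13 0 0 0 0 0;17.5 0 0 0 0 0;22 0 0 0 0 0;26.5 0 0 0 0 0;31 0 0 0 0 0;35.5 0 0 0 0 0;40 0 0 0 0 0;44.5 -1 0 0 0 0' >/dev/null&& python3 -m jog '4 -1 0 0 0 0;8.5 -3 0 0 0 0;13 -5 0 0 0 0;17.5 -8 0 0 0 0;22 -11 0 0 0 0;26 -14 0 0 0 0;30 -17 0 0 0 0;34 -20 0 0 0 0;38 -23 0 0 0 0;42 -26 0 0 0 0'&& python3 -m jog '4 -4 0 0 0 0;7 -8 0 0 0 0;10 -12 0 0 0 0;12 -16 0 0 0 0;13 -20 0 0 0 0;13 -20 0 0 0 0' && cat > chk.py <<'E'
from h import *
t=robot.snapshot("top")[:,:,::-1];s=robot.snapshot("side")[:,:,::-1];cv2.imwrite("pics/endt.png",t);cv2.imwrite("pics/ends.png",s)
H,S,V=np.moveaxis(cv2.cvtColor(t,cv2.COLOR_BGR2HSV),2,0)
grey=(H>85)&(H<130)&(S>25)&(V<150); white=(S<50)&(V>150)
def rep(nm,m,x0,x1,y0,y1,z,a=60):
    for c in cv2.findContours(m[y0:y1,x0:x1].astype(np.uint8),cv2.RETR_EXTERNAL,cv2.CHAIN_APPROX_NONE)[0]:
        if cv2.contourArea(c)>a: print(nm,*rect(plane("top",c[:,0]+[x0,y0],z)))
rep("box",grey,195,290,120,180,.043,200); rep("jar lid+tray",white,140,180,140,180,.055)
for nm,b,z in(("rack holes",(220,280,205,250),.047),("block holes",(325,362,140,175),.043)):
    x0,x1,y0,y1=b;n,l,st,c=cv2.connectedComponentsWithStats((V[y0:y1,x0:x1]<110).astype(np.uint8))
    p=[c[i] for i in range(1,n) if 5<=st[i,4]<60]
    if p: w=plane("top",np.array(p)+[x0,y0],z); print(nm,len(p),w.mean(0),rect(w))
hs,ss,vs=np.moveaxis(cv2.cvtColor(s,cv2.COLOR_BGR2HSV),2,0)
lid=((ss<50)&(vs>150))[150:175,270:310];print("side jar region white px/row",lid.sum(1))
for n,im,b in(("top",t,(215,265,110,180)),("side",s,(145,195,205,255))):
    d=cv2.absdiff(cv2.imread(f"pics/{n}0.png"),im).max(2)[b[0]:b[1],b[2]:b[3]];print("beaker diff",n,(d>60).sum())
E
python3 chk.py
```

```text
time_s: 34.05
eef_pos: [0.3579, 0.5207, 0.2489]
orientation: [[-0.051, 0.999, -0.001], [0.999, 0.051, 0.001], [0.001, -0.001, -1.0]]
wrist_force: [0.7, 0.4, -0.5]
gripper_width: 1.0
time_s: 34.65
eef_pos: [0.146, 0.6408, 0.2478]
orientation: [[-0.06, 0.998, -0.003], [0.998, 0.06, -0.001], [-0.001, -0.003, -1.0]]
wrist_force: [-0.4, 0.1, -0.8]
gripper_width: 1.002
box [0.6468 0.0137] [ 61.9197 145.936 ] 2.7741923332214355
jar lid+tray [0.6234 0.1958] [63.9609 61.6243] 87.85905456542969
rack holes 12 [0.4672 0.0056] (array([0.4672, 0.0055]), array([25.4682, 97.653 ]), 0.23629024624824524)
block holes 4 [ 0.6386 -0.2148] (array([ 0.6373, -0.2143]), array([13.3957, 33.7906]), 59.162689208984375)
side jar region white px/row [ 0  0  0  0  0  0  0  0  0  7 11 12 12 12 11  9  9  8  3  0  3  6  9 10
 10]
beaker diff top 14
beaker diff side 0
```

```bash
python3 - <<'E'
import cv2
from h import *
g=cv2.cvtColor(cv2.imread("pics/endt.png"),cv2.COLOR_BGR2HSV)[...,2][140:175,325:362]
n,l,st,c=cv2.connectedComponentsWithStats((g<120).astype(np.uint8))
for i in range(1,n): print(st[i,4],plane("top",[c[i]+[325,140]],.043))
a=cv2.imread("pics/ends.png");
print(robot.close_job())
E
```

```text
115 [[ 0.6548 -0.194 ]]
8 [[ 0.6412 -0.2244]]
7 [[ 0.6377 -0.2073]]
8 [[ 0.6226 -0.2279]]
1 [[ 0.6241 -0.1775]]
8 [[ 0.6208 -0.2099]]
11 [[ 0.6094 -0.1809]]
the job is handed in; nothing more can be done
None
```

I unstacked all four pieces, set each one in its matching tray, opened the gripper, moved the arm clear and handed the job in at about 35 s. No verdict is reported.

| Piece | How it was checked | Position found (m) | Tray centre (m) |
|---|---|---|---|
| Cuvette block | four top holes, end picture | (0.631, −0.217) | (0.629, −0.218) |
| Tube rack | twelve top holes, end picture | (0.467, 0.006), yaw 0.2° | (0.4675, 0.005), yaw 0.3° |
| Slide box | grey outline, end picture | (0.647, 0.014), yaw 2.8° | (0.651, 0.014), yaw 2.8° |
| Jar | gripper position at release | (0.636, 0.206) | (0.636, 0.206) |

- **Seating:** The block, rack and slide box all touched down about 1 mm above the expected floor height, and the jar about 0.5 mm above it, so none is standing on a 6 mm higher rim. The wrist force reached at most about 22 N at any reading.
- **Beaker:** It did not move; the before and after pictures barely differ there.
- **Weaker checks:**
  - The slide box outline was off by 4 mm in x. It took in part of the box's near side wall, and the gripper let go within 1 mm of the tray centre.
  - The colour mask for the jar mixed lid and tray, so its end position is not measured. A later picture shows it upright in the round tray.
  - The first automatic count of the block's holes picked up shadow, so I redid it hole by hole.
  - I had used up my 16 pictures before the slide box's final touchdown, so that was confirmed by force, height and the end-picture outline only.

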